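# Set and lock the fruit sizing gauge

### The arm

A 7-joint arm with a two-finger parallel gripper is mounted at the origin on the work surface. World frame = base frame: x ahead of the robot, y to its left, z up, the work surface at z = 0. Lengths are in m, angles in degrees, forces in N, time in s.
With the tool pointing down it reaches from about 0.35 to 0.9 m from the base axis. Payload 8.1 kg.
Tool frame: the origin (TCP) lies midway between the tips of the shut fingers; the grasp point (between the pads) lies 19 mm behind it; z points along the fingers, y is the line along which they close (so a half turn about z gives the same grasp; the last joint's range is limited). The gripper opens to 92 mm and grips with 3 to 60 N. Pads are 19 mm wide; open, the fingers measure 130 mm over their backs; the gripper's body (75 mm by 190 mm) begins 47 mm behind the grasp point.
Start: joints at [-75.951, 24.895, 1.432, 90.138, -0.665, 64.973, -4.303], TCP at [0.213, 0.588, 0.227] pointing down, gripper open.
Joint ranges: [-149.89, 149.89], [-25.12, 119.58], [-72.63, 75.52], [4.76, 147.25], [-75.54, 255.54], [6.69, 114.76], [-157.13, 157.13]. Speed limits (degrees/s): [127.2, 127.2, 172.46, 172.46, 180, 180, 180].

### API

Orientations are given as [roll, pitch, yaw] about the fixed x, y, z axes, in that order (R = Rz(yaw) Ry(pitch) Rx(roll)).
In Python, from bench import status, camera, camera_model, workorder gives the robot as it stands.
- The arm moves only by the tool jog_arm, never from a script. Its argument "motion" is one flat list of numbers, 4 for each row, row after row: the shift along the tool's x, y, z in mm, then the turn about the tool's z in rad. A call has 1 to 20 rows; each row shifts and turns the commanded pose from where the row before left it, along the tool's axes as they then stand; what a row does not reach is not made up. A row lasts 1/8 s, in which the tool goes at most 62.5 mm and 10.7 degrees, less where a joint would pass 70% of its speed; a pose out of reach is approached as far as the arm can. A call is refused whole if a number of a shift passes 62.5 or a number of a turn 0.188, either way. A call with a gripper value outside its range is refused whole. "jaw" is the gripper command: -1 is shut, 1 is fully open, values between are in proportion, set as the call begins (left out, the last holds). The fingers move at their own pace and stop on an object; "newtons" is the grip in N (left out, the last holds). Time passes only in rows, so rows that do not move let the fingers close. It gives the time, the measured TCP pose, the force, the opening and the grip force at its end, in the units of the state.
- status.state(): the state, without advancing time (a new reading comes with each control period).
- camera(name): name is "scene" or "side" or "wrist"; returns the picture (384x512x3 uint8, red, green, blue); there is no depth.
- camera_model(name): a dict with "mtx" (3x3 intrinsics, pixels), "cam_to_world" (4x4, takes a point from camera to world coordinates); the wrist camera has in their place "hand_eye" (4x4, takes a point from camera to tool coordinates, whose origin is the TCP and whose axes are the flange's). Camera axes: x right, y down, z forward; pixel columns grow to the right and rows downward; lengths in m; the calibration is good to about 2 mm. A picture is of the moment at which its call begins: read the wrist's pose just before it. camera_model takes no time and is no camera call.
- workorder.job_done(): hands the job in; it is judged then, once.
The state is a dict: "time": time; "joint_positions": joint angles; "joint_vel": joint speeds; "joint_torque": joint torques, N m; "ee_pos": TCP position; "ee_rot": TCP orientation; "contact_force": force on the tool from outside, world axes, zero at the start; "moment": the same for the moment, N m; "finger_gap": finger opening in m; "gripper_force": force on a finger pad.
Only numpy, scipy, OpenCV 4.12 (cv2) and the standard library are available. Lean on these libraries where they do the work, as an engineer would, in place of code of your own. Each camera call takes 0.05 s, during which the arm holds its last target. There are 200 camera calls.

### The job

Set the bench fruit sizing gauge: push its spring-loaded sliding leg along the rail until its pointer lines up with the upright fin of the black size mark, and only then, holding the leg there, squeeze the cam lever fully closed against the leg. Be gentle: grip with no more than about 40 N, do not shift the size mark, and leave the fruit and the refractometer alone. Finish still gripping the leg and the closed lever, with the pointer on the mark: do not let go.

Things in the scene. Friction and masses are not known exactly. Their poses are not given: they have to be found in the camera images.
- gauge: Sizing gauge screwed to the bench (place and yaw vary). Grey base 290 x 150 x 10 mm (x -170..120, y -90..60 mm), aluminium rail 18 mm wide, top z = 36. Origin: bench top, rail centre line; x runs along the rail from sliding leg to fixed leg, z up. Fixed leg: upright plate at x 100..112, 110 mm wide, top z = 92. Scale bar along the rail at y = -76, top z = 16.
- leg: Aluminium sliding leg; slides only along gauge x, 150 mm from its rest at gauge x = -80 mm; axes as the gauge's. Origin: at bench-top height on the rail's centre line, under the middle of its measuring plate. A weak spring always pushes it to -x (2.4 N at rest, 4.2 N at full travel; friction 1 N): left alone it runs back, even with the lever closed.
- leg_plate (a point): Centre of the leg's measuring plate, upright across the rail: 6 mm thick (leg x -3..3), 110 mm wide (y -55..55), z 40..92 mm. Fingers placed behind it (-x side), one either side of the fin and lever, push the leg to +x by it.
- leg_fin (a point): Centre of the leg's fixed grip fin, parallel to the rail behind the measuring plate: leg x -63..-3, y 5..11, z 42..88 mm. Under it the saddle: x -83..-3, 28 mm wide, top z = 42 mm.
- leg_pointer (a point): Middle of the pointer, a blade 3 mm thick that sticks out of the measuring plate's end towards the scale bar; at x = 0, y = -76, z = 46 mm in the leg's frame.
- mark_fin (a point): Top middle of the upright fin (3 mm thick along x, 20 mm wide, top z = 38 mm) of the black clip, the size mark, on the scale bar; axes as the gauge's. It sits 50 to 95 mm ahead (+x) of the pointer's rest. Stiff to slide (15 N), must stay. The pointer passes over it with 4 mm to spare.
- lever (a joint): Cam lever angle (rad): 0 closed, parallel to the grip fin (then 22 mm over both outer faces); larger = swung open to -y, 0.42 at most, tip then at y = -35 mm. Starts 0.32 to 0.40, stays where left, moves at about 4 N on the tip. Dark steel, pivot upright at leg x -67, y -8 mm; blade 58 mm long from the pivot to +x, 6 mm thick, z 52..88. Shut by fingers closing across the rail on fin and lever.
- lever_grip (a point): Point on the lever's outer face, 50 mm from the pivot, 70 mm above the bench: where to press it shut.
- mandarin_a: Small mandarin, 58 mm wide, 48 mm high, loose on the bench; origin under its centre. Leave alone.
- mandarin_b: Larger mandarin, 66 mm wide, 55 mm high, loose on the bench; origin under its centre. Leave alone.
- refractometer: Hand refractometer lying on the bench, 165 mm long along its x, 32 mm high; origin under its middle. Leave alone.

How it is judged (in metres and radians):
On the way:
1. the sliding leg's pointer is at the size mark while the cam lever is still open (not (x of leg_pointer in the frame of mark_fin below -0.004 m or x of leg_pointer in the frame of mark_fin above 0.004 m) and value of joint lever above 0.25 rad), for 0.2 s.
At the end, for the whole second after the job is handed in: The pointer is within 4 mm of the mark's fin along the rail, the lever is closed to under 0.06 rad, the leg is still, and the fingers still grip the leg and lever (over 10 N of contact) (not (x of leg_pointer in the frame of mark_fin below -0.004 m or x of leg_pointer in the frame of mark_fin above 0.004 m) and value of joint lever below 0.06 rad and contact force between the fingers and leg above 10 N and linear speed of leg below 0.01 m/s); the arm keeps its last pose, push and grip.
It fails at once if the lever is moved half shut (under 0.2 rad) while the pointer is more than 6 mm off the mark ((x of leg_pointer in the frame of mark_fin below -0.006 m or x of leg_pointer in the frame of mark_fin above 0.006 m) and value of joint lever below 0.2 rad).
It fails at once if the fingers press on the leg and lever with more than 100 N in all (two fingers at 50 N) (contact force between the fingers and leg above 100 N).
It fails at once if the size mark is shifted by more than 4 mm (distance of mark_fin from where it was at the start of the episode above 0.004 m).
It fails at once if a mandarin or the refractometer is moved by more than 25 mm (distance of any of mandarin_a, mandarin_b, refractometer from where it was at the start of the episode above 0.025 m).
It also fails if it takes over 42 s, if anything falls off the work surface, if the arm or the gripper's body presses on something with over 40 N, if the wrist force passes 120 N, or if a joint passes its speed limit or range.

## Working session

There is one attempt and no reset: what is moved stays moved. The work goes in short steps, Python scripts to look and compute and a tool call to move; the robot and the scene stay as the last step left them, time stands still between calls to the robot, and variables do not carry over. Pictures are saved under pics/ and viewed, at most 10 in all, crops included, and the job is handed in when it is done.

Besides the shell and the picture viewer there is one more tool, called by a JSON object that holds its "name" and its "arguments", one argument or row to a line. jog_arm: Moves the arm, as the interface text tells. Its arguments: {"type":"object","properties":{"motion":{"type":"array","items":{"type":"number"}},"jaw":{"type":"number"},"newtons":{"type":"number"}},"required":["motion"]}

```bash
mkdir -p pics; ls; python3 - <<'E'
from bench import status,camera,camera_model
import cv2,numpy as np
s=status.state();print({k:s[k] for k in('time','ee_pos','ee_rot','finger_gap','contact_force')})
for n in("scene","side"):
    cv2.imwrite(f"pics/{n}0.png",camera(n)[:,:,::-1]);m=camera_model(n);print(n,np.round(m["mtx"],1).tolist(),np.round(m["cam_to_world"],3).tolist())
print(camera_model("wrist"))
a=cv2.imread("pics/scene0.png");b=cv2.imread("pics/side0.png")
cv2.imwrite("pics/both.png",np.vstack([a,b])[:, :])
E
```

```text
pics
{'time': 0.0, 'ee_pos': array([0.21290216, 0.58707515, 0.22595136]), 'ee_rot': array([-1.79910052e+02,  9.20431927e-03,  1.60068167e+02]), 'finger_gap': 0.09224820362121453, 'contact_force': array([-0.10721155,  0.39877983, -0.24252344])}
scene [[404.4, 0.0, 250.7], [0.0, 404.4, 190.9], [0.0, 0.0, 1.0]] [[0.743, 0.454, -0.492, 0.98], [0.669, -0.5, 0.55, -0.415], [0.003, -0.738, -0.675, 0.648], [0.0, 0.0, 0.0, 1.0]]
side [[367.2, 0.0, 260.6], [0.0, 367.2, 197.8], [0.0, 0.0, 1.0]] [[0.962, -0.172, 0.21, 0.429], [-0.271, -0.657, 0.703, -0.392], [0.017, -0.734, -0.679, 0.537], [0.0, 0.0, 0.0, 1.0]]
{'mtx': array([[329.67660341,   0.        , 251.55580365],
       [  0.        , 329.67660341, 191.27612245],
       [  0.        ,   0.        ,   1.        ]]), 'hand_eye': array([[-1.42151420e-03, -9.54135606e-01, -2.99371382e-01,
         8.23631954e-02],
       [ 9.99998249e-01, -1.72056809e-03,  7.35352762e-04,
        -3.68149042e-06],
       [-1.21671510e-03, -2.99369813e-01,  9.54136382e-01,
        -1.57475024e-01],
       [ 0.00000000e+00,  0.00000000e+00,  0.00000000e+00,
         1.00000000e+00]])}
```

View pics/scene0.png

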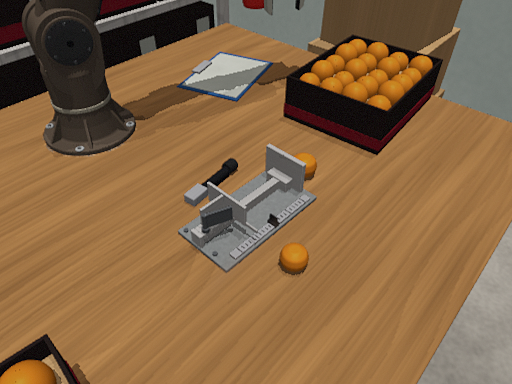

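View pics/side0.png

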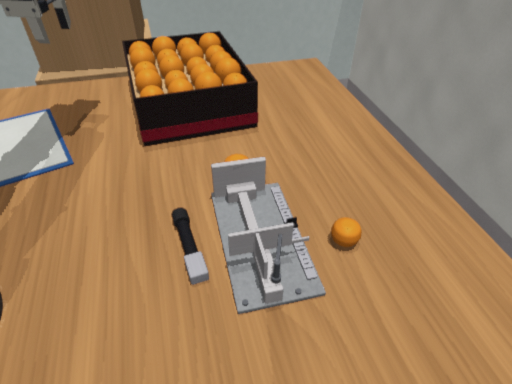

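Both views show the gauge: in side, base corners at about (240,303), (321,291), (276,186), (211,195) and the mark near (292,223). In scene, corners are at (180,232), (228,266), (316,200). I'll fit the base pose from these corners.

```bash
cat > h.py <<'E'
import numpy as np,cv2
from bench import status,camera,camera_model
from scipy.spatial.transform import Rotation as R
def ray(name,uv,z,T=None):
    m=camera_model(name)
    T=m["cam_to_world"] if T is None else T
    d=T[:3,:3]@np.linalg.solve(m["mtx"],[*uv,1.]);o=T[:3,3]
    return o+d*(z-o[2])/d[2]
def tool(s):
    T=np.eye(4);T[:3,:3]=R.from_euler('xyz',s["ee_rot"],degrees=True).as_matrix();T[:3,3]=s["ee_pos"];return T
def fit(G,W):
    G=np.array(G,float)[:,:2];W=np.array(W)[:,:2]
    g=G-G.mean(0);w=W-W.mean(0)
    a=np.arctan2((g[:,0]*w[:,1]-g[:,1]*w[:,0]).sum(),(g*w).sum())
    Rm=np.array([[np.cos(a),-np.sin(a)],[np.sin(a),np.cos(a)]])
    t=W.mean(0)-Rm@G.mean(0);return a,t,W-(G@Rm.T+t)
E
python3 - <<'E'
from h import *
S=[((240,303),(-.17,.06)),((321,291),(-.17,-.09)),((276,186),(.12,-.09)),((211,195),(.12,.06))]
C=[((180,232),(-.17,.06)),((228,266),(-.17,-.09)),((316,200),(.12,-.09))]
for n,L in(("side",S),("scene",C)):
    W=[ray(n,p,.01) for p,_ in L]
    a,t,r=fit([g for _,g in L],W);print(n,np.degrees(a),t,np.round(r*1e3,1).tolist())
print(status.state()["joint_positions"])
E
```

```text
side 88.47787632735954 [0.5470296  0.07571116] [[9.3, 14.5], [-5.5, 5.3], [-5.6, -11.4], [1.8, -8.4]]
scene 87.42655974195952 [0.55147818 0.07661096] [[7.0, -0.3], [-6.5, 11.2], [-0.5, -11.0]]
[-75.9496513   24.93189245   1.42869937  90.18488188  -0.66666601
  64.97535625  -4.30298501]
```

```bash
cat >> h.py <<'E'
def plan(pos,yaw,n):
    s=status.state();T=tool(s);d=np.array(pos)-T[:3,3]
    turn=-(np.radians(yaw-s["ee_rot"][2])+np.pi)%(2*np.pi)-np.pi
    Rn=R.from_euler('xyz',[180,0,yaw],degrees=True).as_matrix()
    print("t",s["time"],"pos",np.round(T[:3,3],4),"rot",np.round(s["ee_rot"],2),"turn rad",round(turn,4))
    print("shift (tool now) mm",np.round(1e3*T[:3,:3].T@d,1),"after turn",np.round(1e3*Rn.T@d,1),"per row",np.round(1e3*Rn.T@d/n,1))
E
python3 - <<'E'
from h import *
for p in((378,148),(288,115),(440,65)): print(ray("scene",p,0))
plan([.549,.07,.27],88,15)
E
```

```text
[0.64712995 0.46938742 0.        ]
[0.36570059 0.43668068 0.        ]
[0.56339956 1.0716611  0.        ]
t 0.1 pos [0.2129 0.5871 0.226 ] rot [-179.92    0.    160.07] turn rad 1.2578
shift (tool now) mm [-492.3 -371.6  -43.4] after turn [-505.1  354.   -44. ] per row [-33.7  23.6  -2.9]
```

{"name": "jog_arm", "arguments": {
  "motion": [0,0,-44,0,0,0,0,0.157,0,0,0,0.157,0,0,0,0.157,0,0,0,0.157,0,0,0,0.157,0,0,0,0.157,0,0,0,0.157,0,0,0,0.157,-50,0,0,0,-50,0,0,0,-50,0,0,0,-50,0,0,0]
}}

```text
time: 1.72
ee_pos: [0.2062, 0.3858, 0.2704]
ee_rot: [-180.0, 0.0, 88.1]
contact_force: [-0.1, 0.6, 0.6]
finger_gap: 0.0917
gripper_force: 0.0
```

{"name": "jog_arm", "arguments": {
  "motion": [-40,40,0,0,-40,40,0,0,-40,40,0,0,-40,40,0,0,-40,40,0,0,-40,40,0,0,-35,40,0,0,-30,40,0,0,0,34,0,0,0,0,0,0,0,0,0,0]
}}

```text
time: 3.1
ee_pos: [0.5492, 0.0712, 0.2702]
ee_rot: [-179.9, 0.0, 88.1]
contact_force: [-0.1, -0.5, 0.3]
finger_gap: 0.0921
gripper_force: 0.0
```

```bash
python3 - <<'E'
from h import *
s=status.state();np.savez("w1.npz",T=tool(s));print(s["time"],s["ee_pos"],s["ee_rot"],s["finger_gap"])
a=camera("wrist")[:,:,::-1];cv2.imwrite("pics/w1.png",a)
cv2.imwrite("pics/w1b.png",cv2.resize(a,(800,600),interpolation=cv2.INTER_CUBIC))
E
```

```text
3.1 [0.54924519 0.07119036 0.27021869] [-1.79914406e+02  2.07906804e-02  8.81016215e+01] 0.0920824407659326
```

View pics/w1b.png

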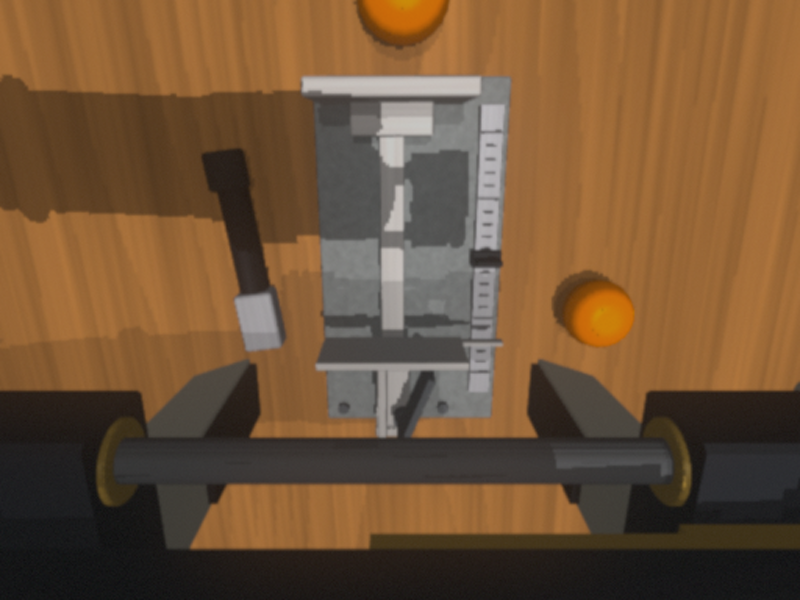

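The wrist view shows the gauge square on, with +x up. In the 800-wide picture: fixed-leg top corners at (302,78) and (480,78), leg-plate top corners at (317,366) and (467,366), pointer blade at (485,343), mark fin at (486,258).

```bash
python3 - <<'E'
from h import *
T=np.load("w1.npz")["T"]@camera_model("wrist")["hand_eye"]
k=512/800
P=[((302,78),.092,(.112,.055)),((480,78),.092,(.112,-.055)),((511,78),.01,(.12,-.09)),((330,416),.01,(-.17,.06)),((491,416),.01,(-.17,-.09)),((317,366),.092,(-.08,.055)),((467,366),.092,(-.08,-.055))]
W=[ray("wrist",(u*k,v*k),z,T) for (u,v),z,_ in P]
a,t,r=fit([g for *_,g in P],W);print(np.degrees(a),t,np.round(r*1e3,1).tolist())
c,s=np.cos(a),np.sin(a);G=lambda p:np.array([[c,s],[-s,c]])@(p[:2]-t)*1e3
for n,uv,z in(("mark",(486,258),.038),("ptr",(485,343),.046),("ptrtip",(502,343),.046),("fin?",(383,372),.088),("plateL",(317,366),.092),("plateR",(467,366),.092),("levtip",(432,374),.088),("levout",(410,437),.088)):
    print(n,G(ray("wrist",(uv[0]*k,uv[1]*k),z,T)))
np.savez("g.npz",a=a,t=t)
E
```

```text
88.30692158799242 [0.54742511 0.07723215] [[1.4, -1.8], [-1.5, -2.3], [-0.6, -2.1], [2.1, 2.8], [-0.6, 2.3], [1.2, 0.7], [-2.0, 0.4]]
mark [-13.49076508 -72.42910023]
ptr [-80.99757845 -73.57622443]
ptrtip [-81.05426966 -87.12972093]
fin? [-86.01780742   6.97691599]
plateL [-79.23348794  53.8326768 ]
plateR [-79.66898492 -52.96965252]
levtip [-87.74979326 -28.48586768]
levout [-139.88663877  -12.81043621]
```

```bash
cat >> h.py <<'E'
def g2w(x,y,z):
    g=np.load("g.npz");a=g["a"];c,s=np.cos(a),np.sin(a)
    return [*(np.array([[c,-s],[s,c]])@np.array([x,y])/1e3+g["t"]),z/1e3]
E
python3 -c "
from h import *
plan(g2w(-107,0,120),88.3,10);plan(g2w(-107,0,52),88.3,10)"
```

```text
t 3.15 pos [0.5491 0.0714 0.2704] rot [-1.7993e+02 -1.0000e-02  8.8130e+01] turn rad -0.0029
shift (tool now) mm [-101.3   -1.4  150.4] after turn [-101.2   -1.8  150.4] per row [-10.1  -0.2  15. ]
t 3.15 pos [0.5491 0.0714 0.2704] rot [-1.7993e+02 -1.0000e-02  8.8130e+01] turn rad -0.0029
shift (tool now) mm [-101.3   -1.3  218.4] after turn [-101.2   -1.8  218.4] per row [-10.1  -0.2  21.8]
```

{"name": "jog_arm", "arguments": {
  "motion": [-40,-1.7,0,-0.003,-40,0,10,0,-21,0,35,0,0,0,35,0,0,0,35,0,0,0,20,0,0,0,15,0,0,0,0,0,0,0,0,0],
  "jaw": 0.91,
  "newtons": 25
}}

```text
time: 4.28
ee_pos: [0.5457, -0.0297, 0.1216]
ee_rot: [179.9, -0.0, 88.3]
contact_force: [0.3, 0.7, 0.3]
finger_gap: 0.0879
gripper_force: 0.0
```

```bash
python3 - <<'E'
from h import *
s=status.state();np.savez("w2.npz",T=tool(s));print(s["time"],s["ee_pos"],s["ee_rot"],s["finger_gap"])
a=camera("wrist")[:,:,::-1];cv2.imwrite("pics/w2b.png",cv2.resize(a,(800,600),interpolation=cv2.INTER_CUBIC))
plan(g2w(-107,0,52),88.3,10)
E
```

```text
4.275 [ 0.54570678 -0.02969302  0.12157064] [ 1.79932453e+02 -1.23739917e-02  8.82877622e+01] 0.08786428028345798
t 4.325 pos [ 0.5459 -0.0297  0.1217] rot [ 1.7991e+02 -2.0000e-02  8.8290e+01] turn rad -0.0002
shift (tool now) mm [-0.1 -1.7 69.7] after turn [-0.1 -1.6 69.7] per row [-0.  -0.2  7. ]
```

View pics/w2b.png

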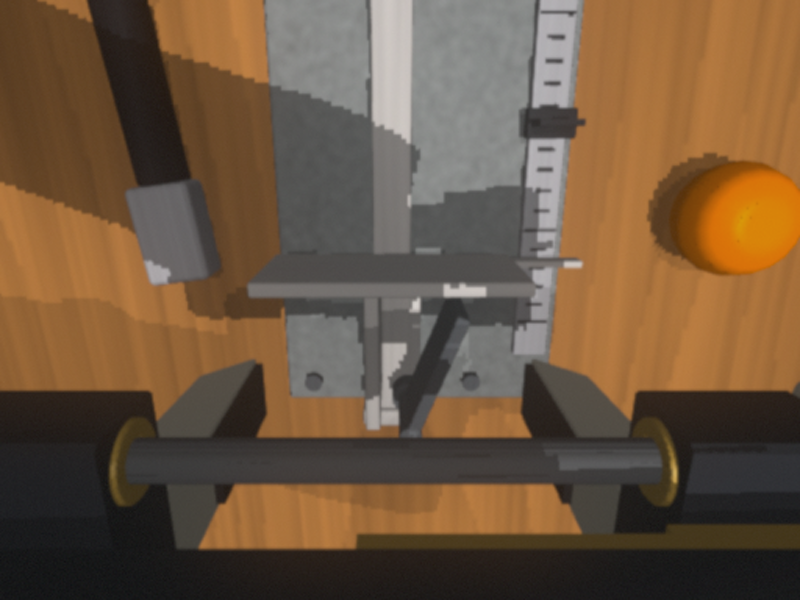

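Fingers straddle the plate's line symmetrically (tips at columns 264 and 524). The plate top strip is at row 290, the pointer at (560,263), and the mark fin at row 122, column about 560. I'll recompute from this closer view.

```bash
python3 - <<'E'
from h import *
T=np.load("w2.npz")["T"]@camera_model("wrist")["hand_eye"];k=.64
g=np.load("g.npz");a=g["a"];t=g["t"]
c,s=np.cos(a),np.sin(a);G=lambda p:np.array([[c,s],[-s,c]])@(p[:2]-t)*1e3
for n,uv,z in(("mark",(560,122),.038),("ptr",(565,263),.046),("plateL",(249,290),.092),("plateR",(534,290),.092),("fin",(374,300),.088),("levtip",(462,318),.088),("levtip2",(446,300),.088)):
    print(n,G(ray("wrist",(uv[0]*k,uv[1]*k),z,T)))
E
```

```text
mark [-18.64951896 -74.65162547]
ptr [-80.79143656 -80.39837416]
plateL [-80.05642507  53.9384795 ]
plateR [-80.26752038 -53.92628213]
fin [-85.37847487   6.84519957]
levtip [-92.86884371 -27.66557268]
levtip2 [-85.43367916 -21.15816942]
```

{"name": "jog_arm", "arguments": {
  "motion": [0,-1.5,15,0,0,0,20,0,0,0,20,0,0,0,14,0,0,0,0,0,0,0,0,0,6,0,0,0,6,0,0,0,6,0,0,0,6,0,0,0,6,0,0,0,6,0,0,0,6,0,0,0,6,0,0,0,6,0,0,0,0,0,0,0,0,0,0,0]
}}

```text
time: 6.45
ee_pos: [0.5452, 0.0245, 0.0515]
ee_rot: [-180.0, -0.0, 88.3]
contact_force: [2.2, -2.8, -0.9]
finger_gap: 0.0877
gripper_force: 1.0
```

```bash
python3 - <<'E'
from h import *
s=status.state();np.savez("w3.npz",T=tool(s));print(s["time"],s["ee_pos"],s["ee_rot"],s["contact_force"])
a=camera("wrist")[:,:,::-1];cv2.imwrite("pics/w3b.png",cv2.resize(a,(800,600),interpolation=cv2.INTER_CUBIC))
E
```

```text
6.45 [0.54520335 0.02451424 0.05153622] [-1.79975855e+02 -1.08445074e-02  8.82894251e+01] [ 2.24256635 -2.82853565 -0.92684365]
```

View pics/w3b.png

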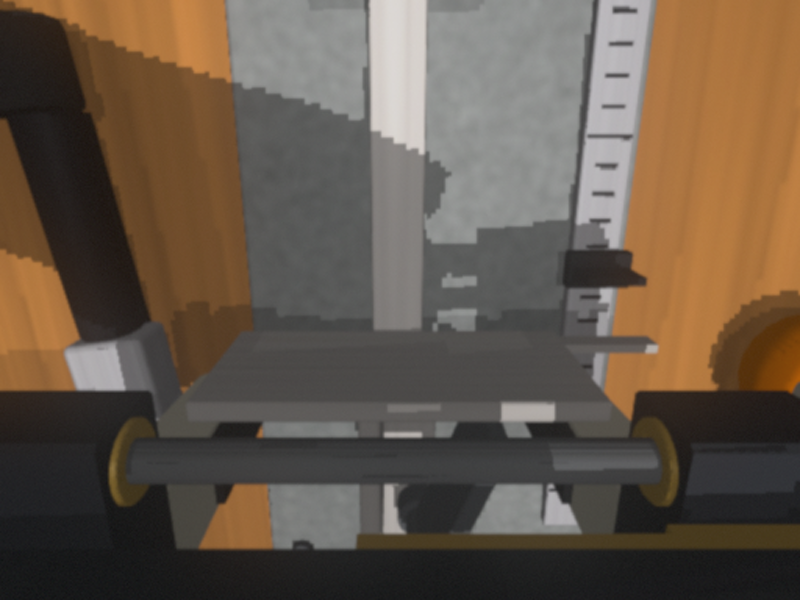

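The plate is against both fingers and the leg is moving; pointer at row 345, mark clip at rows 250-287. I'll zoom on that region.

```bash
python3 - <<'E'
import cv2
from h import *
a=cv2.imread("pics/w3b.png")[230:370,530:690];a=cv2.convertScaleAbs(a,alpha=1.8,beta=20)
cv2.imwrite("pics/z3.png",cv2.resize(a,(640,560)))
E
```

```text
(no output)
```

View pics/z3.png

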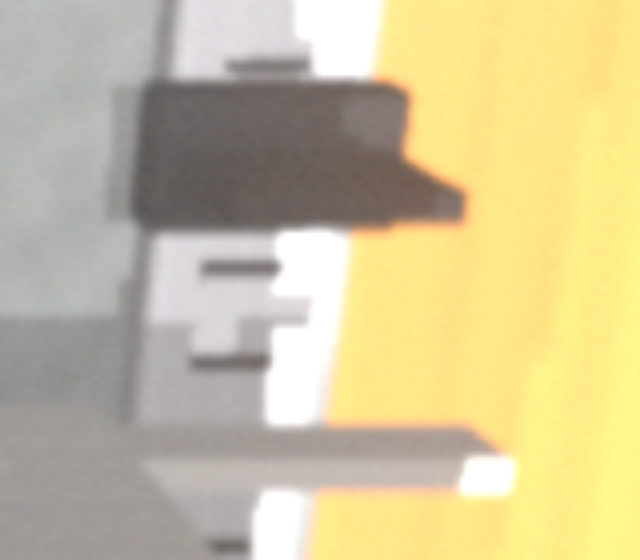

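```bash
cat > m.py <<'E'
from h import *
import sys
f,mu,mv,pu,pv=sys.argv[1],*map(float,sys.argv[2:])
T=np.load(f)["T"]@camera_model("wrist")["hand_eye"];k=.64
a=np.load("g.npz")["a"];t=np.load("g.npz")["t"]
c,s=np.cos(a),np.sin(a);G=lambda p:np.array([[c,s],[-s,c]])@(p[:2]-t)*1e3
m=G(ray("wrist",(mu*k,mv*k),.038,T));p=G(ray("wrist",(pu*k,pv*k),.050,T));print("mark",m,"ptr",p,"gap",m[0]-p[0],"tcp",G(np.load(f)["T"][:3,3]))
E
python3 m.py w3.npz 641 281 651 348
```

```text
mark [-18.17478405 -83.74197586] ptr [-38.0182248  -84.39178205] gap 19.843440751923186 tcp [-52.76054249   0.66321374]
```

{"name": "jog_arm", "arguments": {
  "motion": [5,0,0,0,5,0,0,0,4,0,0,0,2,0,0,0,0,0,0,0,0,0,0,0,0,0,0,0]
}}

```text
time: 7.38
ee_pos: [0.5457, 0.0403, 0.0517]
ee_rot: [-180.0, -0.0, 88.3]
contact_force: [-1.2, -2.2, 0.1]
finger_gap: 0.0877
gripper_force: 1.1
```

```bash
python3 - <<'E'
from h import *
s=status.state();np.savez("w4.npz",T=tool(s));print(s["time"],s["ee_pos"],s["ee_rot"],s["contact_force"])
a=camera("wrist")[:,:,::-1];cv2.imwrite("pics/w4b.png",cv2.resize(a,(800,600),interpolation=cv2.INTER_CUBIC))
a=cv2.imread("pics/w4b.png")[270:410,530:690];a=cv2.convertScaleAbs(a,alpha=1.8,beta=20)
b=camera("side")[:,:,::-1];b=cv2.resize(b[180:300,220:340],(560,560),interpolation=cv2.INTER_CUBIC)[:,:]
cv2.imwrite("pics/z4.png",cv2.resize(a,(640,560)));cv2.imwrite("pics/s4.png",b)
E
```

```text
7.375 [0.54567431 0.04033376 0.05167017] [-1.79976487e+02 -1.24906966e-02  8.82729004e+01] [-1.22400584 -2.24070431  0.07985388]
```

View pics/z4.png

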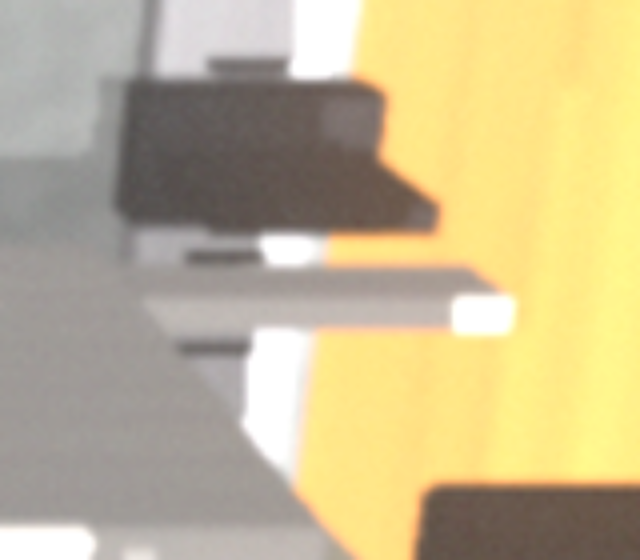

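The pointer (top face at row 348.5) is nearly at the mark fin (top at row 324) in full-picture pixels.

```bash
python3 m.py w4.npz 635 324 651 348.5
```

```text
mark [-18.1623894  -83.93526786] ptr [-22.45360428 -84.49882019] gap 4.291214881829202 tcp [-36.93401629   0.65985764]
```

{"name": "jog_arm", "arguments": {
  "motion": [2.5,0,0,0,2,0,0,0,0,0,0,0,0,0,0,0,0,0,0,0,0,0,0,0]
}}

```text
time: 8.22
ee_pos: [0.5459, 0.0449, 0.0517]
ee_rot: [-180.0, -0.0, 88.3]
contact_force: [-1.7, -1.9, 0.1]
finger_gap: 0.0875
gripper_force: 1.2
```

```bash
python3 - <<'E'
from h import *
s=status.state();np.savez("w5.npz",T=tool(s));print(s["time"],s["ee_pos"],s["contact_force"])
a=camera("wrist")[:,:,::-1];a=cv2.resize(a,(800,600),interpolation=cv2.INTER_CUBIC)[270:410,530:690];a=cv2.convertScaleAbs(a,alpha=1.8,beta=20)
b=camera("side")[:,:,::-1];b=cv2.resize(b[200:260,260:330],(653,560),interpolation=cv2.INTER_CUBIC)
cv2.imwrite("pics/z5.png",np.hstack([cv2.resize(a,(400,350)),cv2.resize(b,(400,350))]))
E
```

```text
8.225 [0.54594964 0.04487371 0.05172906] [-1.66855693 -1.86387271  0.09162039]
```

View pics/z5.png

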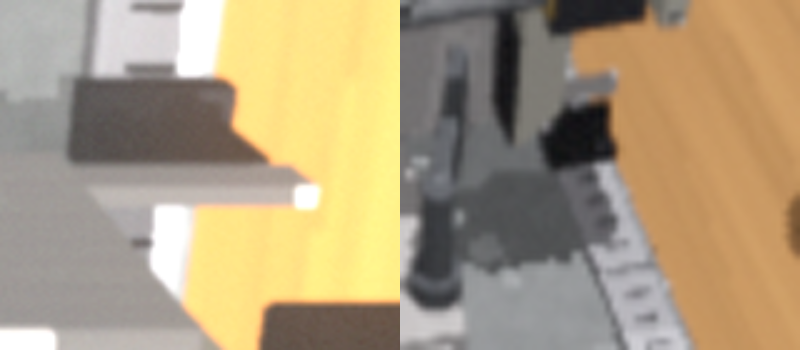

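The pointer sits right over the mark's fin and the lever is still open. Now I close, gently first.

{"name": "jog_arm", "arguments": {
  "motion": [0,0,0,0,0,0,0,0,0,0,0,0,0,0,0,0,0,0,0,0,0,0,0,0,0,0,0,0,0,0,0,0,0,0,0,0,0,0,0,0],
  "jaw": -1,
  "newtons": 18
}}

```text
time: 9.57
ee_pos: [0.547, 0.0447, 0.0519]
ee_rot: [179.9, 0.0, 88.3]
contact_force: [5.2, -4.1, -2.2]
finger_gap: 0.0217
gripper_force: 19.2
```

```bash
python3 - <<'E'
from h import *
s=status.state();np.savez("w6.npz",T=tool(s));print(s["time"],s["ee_pos"],s["contact_force"],s["finger_gap"],s["gripper_force"])
a=camera("wrist")[:,:,::-1];a=cv2.resize(a,(800,600),interpolation=cv2.INTER_CUBIC)[270:410,530:690];a=cv2.convertScaleAbs(a,alpha=1.8,beta=20)
b=camera("side")[:,:,::-1];b=cv2.resize(b[190:260,250:320],(350,350),interpolation=cv2.INTER_CUBIC)
cv2.imwrite("pics/z6.png",np.hstack([cv2.resize(a,(400,350)),b]))
E
```

```text
9.575 [0.5470061  0.04469749 0.05185841] [ 5.17799063 -4.08639248 -2.18260556] 0.0217249606992998 19.199366122484207
```

View pics/z6.png

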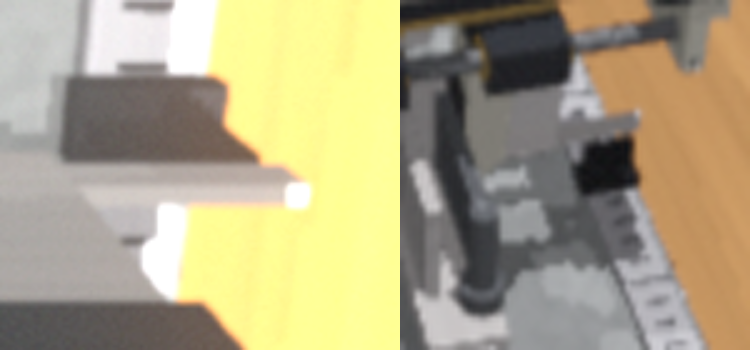

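The jaw gap is 21.7 mm, which matches a fully closed lever (22 mm over both faces), and the pointer is unchanged over the mark. I'll firm the grip a little and hand in.

{"name": "jog_arm", "arguments": {
  "motion": [0,0,0,0,0,0,0,0,0,0,0,0,0,0,0,0],
  "newtons": 25
}}

```text
time: 10.18
ee_pos: [0.547, 0.0447, 0.0519]
ee_rot: [179.9, 0.0, 88.3]
contact_force: [4.6, -2.7, -2.4]
finger_gap: 0.0215
gripper_force: 25.7
```

```bash
python3 -c "
from bench import status,workorder
s=status.state();print(s['ee_pos'],s['finger_gap'],s['gripper_force']);print(workorder.job_done())"
```

```text
[0.54697274 0.04472946 0.05188928] 0.021495850169311683 25.667993053793907
the job is handed in; nothing more can be done
None
```

I handed the job in at about 10 s: the camera views put the pointer on the mark (within about 1 mm by my estimate), the 21.5 mm jaw gap means the lever is closed, and the fingers still grip at about 26 N each; no verdict came back.

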